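Switch the magnetic chuck off and hover a die over its dowels

ROBOT

A 6-joint arm with a two-finger parallel gripper is mounted at the origin on a cart in front of the work surface, level with it; the furniture and walls round the work are solid. World frame = base frame: x ahead of the robot, y to its left, z up, the work surface at z = 0. Lengths are in m, angles in rad, forces in N, time in s.
With the tool pointing down it reaches from about 0.35 to 0.775 m from the base axis. Payload 7.3 kg.
Tool frame: the origin (TCP) lies at the very end of the fingers, on their centre line; the grasp point (between the pads) lies robot.pinch_z behind it (robot.pinch_z is the distance from the TCP to the grasp point, in m); y points along the fingers, z is the direction in which the jaws open and shut, and the axes are right-handed (so a half turn about y gives the same grasp; the last joint's range is limited). The gripper opens to 92 mm and grips with 3 to 60 N. Pads are 19 mm wide; open, the fingers measure 130 mm over their backs; the gripper's body (75 mm by 190 mm) begins 47 mm behind the grasp point.
Start: joints at [0.998, 0.342, 1.524, -0, 1.275, -0.146], TCP at [0.217, 0.478, 0.227] pointing down, gripper open.
Joint ranges: [-2.53, 2.53], [-0.77, 2.02], [0.04, 2.7], [-1, 4.14], [0.28, 2.66], [-3.11, 3.11]. Speed limits (rad/s): [2.57, 2.57, 3.14, 3.14, 3.14, 3.14].

INTERFACE

Orientations are given as [roll, pitch, yaw] about the fixed x, y, z axes, in that order (R = Rz(yaw) Ry(pitch) Rx(roll)).
In Python, from cell import status, viewer, robot gives the robot as it stands. The module is installed in compiled form; this text tells all that it offers.
- The arm moves only by the shell command python3 -m pendant 'ROWS' [FORCE]. ROWS is JSON, a list that holds one entry, the list of rows, each a list of 7 numbers: the shift along the tool's x, y, z in cm, then the turn, a rotation vector about the tool's x, y, z in rad, then the finger opening in cm, from 0 to 9.18. A call has 1 to 20 rows; each row is the pose to reach, as a shift and turn from the pose commanded when the call began, along the tool's axes at that moment; what a row does not reach only later rows make up. A row lasts 1/10 s, in which the tool goes at most 50 mm and 8.59 degrees, less where a joint would pass 70% of its speed; a pose out of reach is approached as far as the arm can. A call with a gripper value outside its range is refused whole. The fingers move at their own pace and stop on an object; FORCE is the grip in N (left out, the last holds). Time passes only in rows, so rows that repeat a pose let the fingers close. It gives the time, the measured TCP pose, the force and the opening at its end, in the units of the state.
- status.observe(): the state, without advancing time (a new reading comes with each control period).
- viewer.read_camera(name): name is "scene" or "top"; returns a dict with "image" (384x512x3 uint8, red, green, blue), "range_z" (384x512 float32, m along the optical axis (not along the pixel's ray), 0 where there is no reading), "fx", "fy", "cx", "cy" (pixels), "camera_from_world" (4x4, takes a point from world to camera coordinates). Camera axes: x right, y up, looking along -z (the intrinsics and any distortion apply to the point x, -y, -z); pixel columns grow to the right and rows downward; lengths in m; the calibration is good to about 2 mm. A picture is of the moment at which its call begins.
- robot.hand_in(): hands the job in, once; it reports no verdict.
The state is a dict: "time": time; "qpos": joint angles; "qvel": joint speeds; "joint_efforts": joint torques, N m; "tool_pos": TCP position; "tool_rot": TCP orientation; "contact_force": force on the tool from outside, world axes, zero at the start; "torque": the same for the moment, N m; "opening": finger opening in m.
Only numpy, scipy, OpenCV 4.12 (cv2) and the standard library are available. Lean on these libraries where they do the work, as an engineer would, in place of code of your own. Each camera call takes 0.05 s, during which the arm holds its last target. There are 200 camera calls.

TASK

First turn the holding-strength knob of the magnetic chuck fully anticlockwise to its end stop, so that the magnet is off. Then pick up the longer steel die (the one with two small locating holes beside its opening), lift it over the green parts bin, and finish while still holding it level, about a centimetre above the tips of the chuck's two dowel pins, with its two locating holes right over the pins. The die must never touch the chuck, and the bin, the bottle and the short die must stay where they are.

Things in the scene. Friction and masses are not known exactly. Their poses are not given: they have to be found in the camera images.
- chuck: Magnetic holding chuck, a low grey box 160 (its x) x 90 (its y) x 32 mm high, fixed to the bench but standing at a different place and yaw each time; origin at the centre of its underside, z up. The steel face with fine brass lines is its +x half (away from the robot); the knob stands on its -x half, at x = -43 mm, y = 0.
- dowel_tips (a point): Point midway between the two dowel pins, level with their tips: 40 mm above the bench, at x = +36 mm, y = 0 of the chuck. The pins are 6 mm thick, stand 8 mm out of the chuck's face and lie 20 mm either side of this point along the chuck's x axis.
- strength_knob (a joint): Knob angle, rad: 0 is the anticlockwise end stop (magnet off), it grows clockwise seen from above; starts between 0.6 and 1.45. It turns with light friction and stays where it is left.
- strength_knob_grip (a point): Point on the knob's upright axis at the height to grip it, 69 mm above the bench; axes turn with the knob. Black knob with an upright grip bar 42 mm long (its x), 14 mm thick (its y), whose top is 76 mm above the bench and whose underside meets a round flange 44 mm across, 46 mm above the bench; a white line on the bar's top marks its -x end. At the off stop the bar lies along the chuck's x axis, the white line towards the chuck's -x end, away from the pins.
- long_die_center (a point): Centre of the long die (half-way up, 13 mm above the bench at the start): loose plain steel block 60 (its x) x 32 (its y) x 26 mm high, about 0.33 kg, lying flat, with a 15 mm opening through its middle and two 9 mm upright locating holes through it 20 mm either side of the middle along its x. The same after a half turn. The long and the short die may stand in each other's places.
- short_die_center (a point): Centre of the short die (half-way up, 10 mm above the bench): loose steel block 40 x 40 x 20 mm with only a 15 mm opening through its middle. To be left alone.
- parts_bin: Open green parts bin, loose, 211 (its x) x 115 (its y) x 88 mm high over its paper slip, standing between the dies and the chuck; origin at the centre of its underside.
- bottle: Small brown bottle with a black cap, loose, 48 mm across, 94 mm high, behind the chuck and to its right; origin at the centre of its underside.

How it is judged:
By the outcome, as a careful person would: the job done as asked, in the order asked, and still so for the second after the job is handed in, while the arm keeps its last pose, push and grip.
It also fails if it takes over 54 s, if anything falls off the work surface, if the arm or the gripper's body presses on something with over 40 N, if the wrist force passes 120 N, or if a joint passes its speed limit or range.

## Working session

There is one attempt and no reset: what is moved stays moved. The work goes in short steps, Python scripts to look and compute and a shell command to move; the robot and the scene stay as the last step left them, time stands still between calls to the robot, and variables do not carry over. Pictures are saved under pics/ and viewed, about 8 in all and at most 12, crops included, and the job is handed in when it is done.

```bash
mkdir -p pics; python3 - <<'E'
from cell import status, viewer, robot
import cv2,numpy as np
s=status.observe();print(s,robot.pinch_z)
for n in("scene","top"):
    c=viewer.read_camera(n);cv2.imwrite(f"pics/{n}0.png",cv2.cvtColor(c["image"],cv2.COLOR_RGB2BGR))
    np.savez(f"{n}0.npz",**c);print(n,{k:v for k,v in c.items() if k not in("image","range_z")},(c["range_z"]>0).mean())
E
```

```text
{'time': 0.0, 'qpos': array([ 9.97998782e-01,  3.42662543e-01,  1.52497739e+00, -3.19050035e-05,
        1.27545475e+00, -1.45994089e-01]), 'qvel': array([ 9.01098372e-05, -2.99316163e-04,  2.67016012e-05, -2.71321893e-04,
        1.78086558e-04,  6.85007526e-04]), 'joint_efforts': array([-2.17952487e-05, -4.31239700e+01, -2.44218493e+01,  7.19089690e-02,
        5.59267402e-02, -9.50873232e-05]), 'tool_pos': array([0.21709284, 0.47756382, 0.22609005]), 'tool_rot': array([-1.57228681e+00,  1.88322953e-04, -4.26794287e-01]), 'contact_force': array([-0.54833818,  0.92864308,  0.99214266]), 'torque': array([-0.03551696, -0.03259732,  0.01854948]), 'opening': 0.0917065035484724} 0.0188
scene {'fx': 431.20236496934575, 'fy': 431.20236496934575, 'cx': 255.47169339258855, 'cy': 191.5201946826647, 'camera_from_world': array([[ 0.45231945, -0.89159305, -0.02165523, -0.1723051 ],
       [ 0.47693402,  0.2212961 ,  0.85062446, -0.34591288],
       [-0.75361864, -0.3950821 ,  0.52532759, -0.80605133],
       [ 0.        ,  0.        ,  0.        ,  1.        ]])} 0.9957631429036459
top {'fx': 475.7250362269512, 'fy': 475.7250362269512, 'cx': 255.02832492860134, 'cy': 191.84169069488556, 'camera_from_world': array([[ 0.00172912, -0.99976817,  0.02146192,  0.06108559],
       [ 0.9980391 ,  0.00306821,  0.06251836, -0.60570926],
       [-0.06256971,  0.02131173,  0.99781303, -1.14711468],
       [ 0.        ,  0.        ,  0.        ,  1.        ]])} 0.9959818522135416
```

View pics/scene0.png

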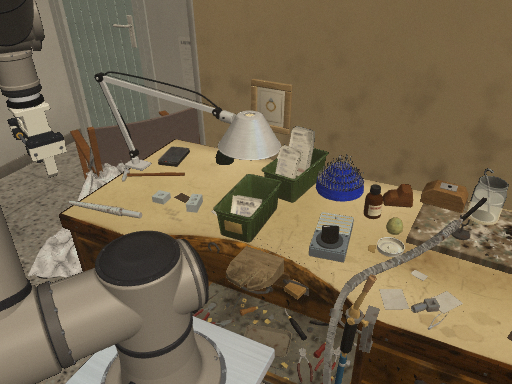

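View pics/top0.png

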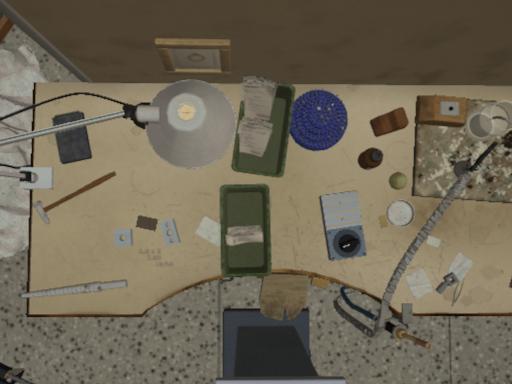

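Scene view: the bin is at (249,206), chuck at (331,235) and bottle at (373,202). Top view: the long die looks to be at (170,232), short die (123,237), bin (246,230), chuck (343,225) and bottle (371,158). The lamp head is at (190,123).

```bash
cat > h.py <<'E'
import numpy as np,cv2
def load(n,new=None):
    if new:
        from cell import viewer
        c=viewer.read_camera(n);np.savez(new,**c);return c
    return dict(np.load(n+"0.npz"))
def ray(c,u,v):
    M=c["camera_from_world"];d=np.stack([(np.asarray(u,float)-c["cx"])/c["fx"],-(np.asarray(v,float)-c["cy"])/c["fy"],-np.ones(np.shape(u))],-1)
    return -M[:3,:3].T@M[:3,3], d@M[:3,:3]
def onz(c,u,v,z):
    o,d=ray(c,u,v);return o+d*((z-o[2])/d[...,2])[...,None]
def cloud(c):
    v,u=np.mgrid[:384,:512];o,d=ray(c,u,v);P=o+d*c["range_z"][...,None];P[c["range_z"]<=0]=np.nan;return P
def proj(c,P):
    p=np.asarray(P)@c["camera_from_world"][:3,:3].T+c["camera_from_world"][:3,3]
    return np.stack([c["cx"]+c["fx"]*p[...,0]/-p[...,2],c["cy"]+c["fy"]*p[...,1]/p[...,2]],-1)
def save(c,x0,y0,x1,y1,k,f):
    im=cv2.cvtColor(c["image"],cv2.COLOR_RGB2BGR)[y0:y1,x0:x1];cv2.imwrite(f,cv2.resize(im,None,fx=k,fy=k,interpolation=cv2.INTER_CUBIC))
E
python3 - <<'E'
from h import *
c=load("top");P=cloud(c)
im=cv2.cvtColor(c["image"],cv2.COLOR_RGB2BGR)
a=cv2.resize(im[185:265,310:380],None,fx=5.5,fy=5.5,interpolation=cv2.INTER_CUBIC)
b=cv2.resize(im[210:260,105:190],None,fx=4.6,fy=4.6,interpolation=cv2.INTER_CUBIC)
H=np.zeros((max(a.shape[0],b.shape[0]),a.shape[1]+b.shape[1],3),np.uint8);H[:a.shape[0],:a.shape[1]]=a;H[:b.shape[0],a.shape[1]:]=b
cv2.imwrite("pics/crop1.png",H);print(a.shape,b.shape)
def rect(name,box,lo,hi):
    x0,y0,x1,y1=box;p=P[y0:y1,x0:x1].reshape(-1,3);p=p[(p[:,2]>lo)&(p[:,2]<hi)]
    r=cv2.minAreaRect(p[:,:2].astype(np.float32)*1000);print(name,len(p),np.round(r[0],1),np.round(r[1],1),round(r[2],1),"z",np.round(np.nanpercentile(p[:,2],[5,50,95]),4))
rect("chuck",(310,182,380,268),.02,.037)
rect("knob",(325,220,370,262),.065,.085)
rect("die170",(155,212,185,250),.014,.04)
rect("die123",(108,222,138,252),.010,.04)
rect("bin",(212,175,278,282),.07,.1)
rect("bottle",(355,142,388,174),.03,.12)
rect("lamp",(140,75,240,172),.1,.9)
rect("hose",(360,120,490,340),.1,.9)
rect("lamparm",(0,80,140,180),.1,1.2)
p=P[182:290,100:480].reshape(-1,3);print("high",np.nanmax(p[:,2]))
E
```

```text
(440, 385, 3) (230, 391, 3)
chuck 1880 [ 525.4 -151.7] [159.8  90.1] 8.6 z [0.0277 0.0323 0.036 ]
knob 114 [ 482.9 -158.4] [14.6 40.8] 21.8 z [0.0689 0.0758 0.0794]
die170 305 [507.8 268.8] [59.6 32.5] 15.6 z [0.0211 0.0262 0.0304]
die123 268 [495.1 383.2] [39.2 42.5] 2.0 z [0.0157 0.0199 0.0234]
bin 1250 [524.5  79.2] [131.3 232.1] 89.9 z [0.0718 0.0872 0.0912]
bottle 375 [ 686.6 -214.8] [47.2 40.9] 20.2 z [0.0387 0.0675 0.0959]
lamp 6516 [756.2 210.2] [205.6 205.8] 54.7 z [0.1103 0.1684 0.2124]
hose 130 [ 520.6 -381.8] [459.2 270.4] 10.7 z [0.1008 0.107  0.1193]
lamparm 1581 [727.1 478.7] [ 81.3 353.7] 19.3 z [0.1956 0.2378 0.2772]
high 0.0955465761448917
```

View pics/crop1.png

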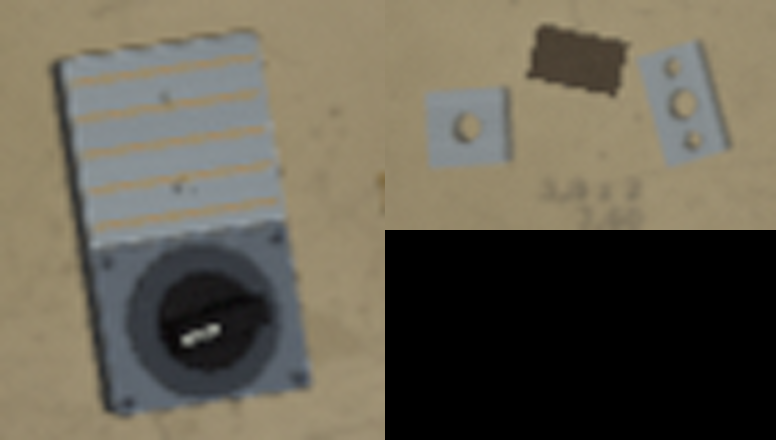

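The white line sits at the left (world +y) end of the bar, at crop1 (200,335), so the knob is about 77° clockwise from off. The locating holes at (672,68) and (692,140) in the crop confirm that the right-hand die is the long one. I'll add a target-to-rows helper.

```bash
cat >> h.py <<'E'
from scipy.spatial.transform import Rotation as Ro
def go(xyz,yawdeg,base=None):
    """shift (cm) and turn from present pose to TCP xyz (m), tool down, with tool x at yawdeg"""
    from cell import status
    s=status.observe();R=Ro.from_euler("xyz",s["tool_rot"]);T=Ro.from_euler("xyz",[-np.pi/2,0,np.radians(yawdeg)])
    d=R.inv().apply(np.array(xyz)-s["tool_pos"])*100;w=(R.inv()*T).as_rotvec()
    print(np.round(d,2),np.round(w,4))
E
python3 - <<'E'
from h import *
go([.42,.16,.226],-45);go([.483,-.158,.16],-68.2)
E
```

```text
[ 3.162e+01  3.000e-02 -2.051e+01] [1.300e-03 3.586e-01 1.000e-04]
[ 50.52   6.67 -46.85] [1.300e-03 7.635e-01 3.000e-04]
```

```bash
python3 -m pendant '[[[31.6,0,-20.5,0,0.36,0,6],[31.6,0,-20.5,0,0.36,0,6],[31.6,0,-20.5,0,0.36,0,6],[31.6,0,-20.5,0,0.36,0,6],[31.6,0,-20.5,0,0.36,0,6],[31.6,0,-20.5,0,0.36,0,6],[31.6,0,-20.5,0,0.36,0,6],[31.6,0,-20.5,0,0.36,0,6],[50.5,6.7,-46.85,0,0.7635,0,6],[50.5,6.7,-46.85,0,0.7635,0,6],[50.5,6.7,-46.85,0,0.7635,0,6],[50.5,6.7,-46.85,0,0.7635,0,6],[50.5,6.7,-46.85,0,0.7635,0,6],[50.5,6.7,-46.85,0,0.7635,0,6],[50.5,6.7,-46.85,0,0.7635,0,6],[50.5,6.7,-46.85,0,0.7635,0,6],[50.5,6.7,-46.85,0,0.7635,0,6],[50.5,6.7,-46.85,0,0.7635,0,6]]]' 15
python3 - <<'E'
from h import *
go([.483,-.158,.0515],-68.2)
c=load("scene","s1.npz");save(c,270,160,400,280,5,"pics/s1.png")
E
```

```text
time: 1.9
tool_pos: [0.4828, -0.1565, 0.1597]
tool_rot: [-1.571, 0.001, -1.19]
contact_force: [-0.2, 0.2, 0.0]
opening: 0.0596
[ 0.16 10.82 -0.03] [ 0.0002  0.0008 -0.0008]
```

View pics/s1.png

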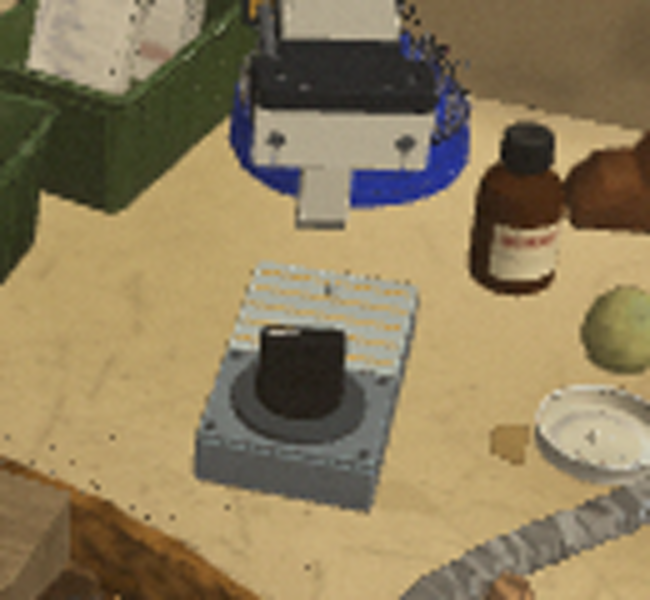

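The gripper hangs over the knob with the bar at (303,370), and the white line is at the bar's left end (282,330). Next I descend and grip.

```bash
python3 -m pendant '[[[0.1,5,0,0,0,0,6],[0.1,8,0,0,0,0,6],[0.1,10,0,0,0,0,6],[0.1,10.8,0,0,0,0,6],[0.1,10.8,0,0,0,0,6],[0.1,10.8,0,0,0,0,6],[0.1,10.8,0,0,0,0,0.5],[0.1,10.8,0,0,0,0,0.5],[0.1,10.8,0,0,0,0,0.5],[0.1,10.8,0,0,0,0,0.5],[0.1,10.8,0,0,0,0,0.5],[0.1,10.8,0,0,0,0,0.5],[0.1,10.8,0,0,0,0,0.5],[0.1,10.8,0,0,0,0,0.5],[0.1,10.8,0,0,0,0,0.5],[0.1,10.8,0,0,0,0,0.5]]]' 15
python3 -c "
from h import *
go([.483,-.158,.0515],8.6)
c=load('scene','s2.npz');save(c,270,160,400,280,5,'pics/s2.png')"
```

```text
time: 3.55
tool_pos: [0.483, -0.1588, 0.0517]
tool_rot: [-1.572, 0.0, -1.19]
contact_force: [-4.0, -3.5, 2.4]
opening: 0.0136
[-0.07  0.02  0.03] [ 7.0000e-04 -1.3403e+00 -7.0000e-04]
```

View pics/s2.png

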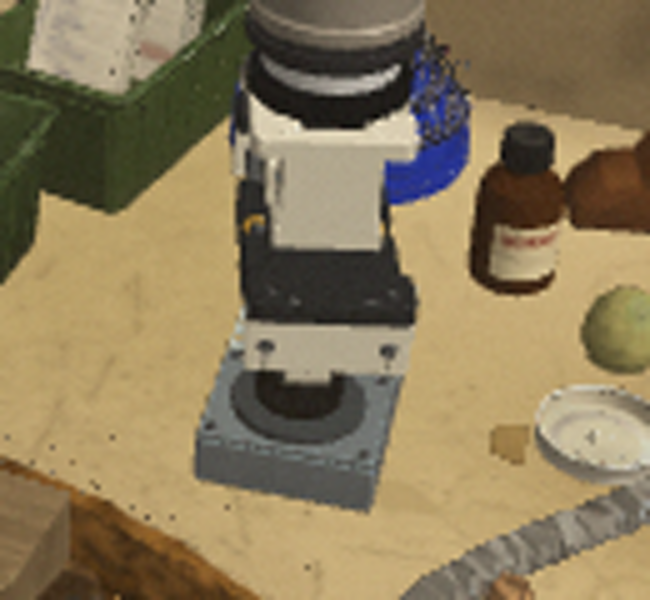

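The fingers hold the bar at (300,385), and the opening of 13.6 mm matches it. Next I turn anticlockwise.

```bash
python3 -m pendant '[[[0,0,0,0,-0.12,0,0.5],[0,0,0,0,-0.24,0,0.5],[0,0,0,0,-0.36,0,0.5],[0,0,0,0,-0.48,0,0.5],[0,0,0,0,-0.6,0,0.5],[0,0,0,0,-0.72,0,0.5],[0,0,0,0,-0.84,0,0.5],[0,0,0,0,-0.96,0,0.5],[0,0,0,0,-1.08,0,0.5],[0,0,0,0,-1.18,0,0.5],[0,0,0,0,-1.25,0,0.5],[0,0,0,0,-1.28,0,0.5],[0,0,0,0,-1.28,0,0.5],[0,0,0,0,-1.28,0,0.5]]]' 25
python3 -c "
from h import *
from cell import status
print(status.observe()['torque'])
go([.483,-.158,.0515],8.6)"
```

```text
time: 5.0
tool_pos: [0.4839, -0.1572, 0.0517]
tool_rot: [-1.569, -0.001, 0.089]
contact_force: [1.5, 5.1, 2.1]
opening: 0.014
[ 0.87747558 -0.08974     0.01633993]
[-0.1   0.02 -0.07] [-0.0018 -0.0608  0.0011]
```

```bash
for i in 1; do python3 -m pendant '[[[-0.05,0,-0.05,0,-0.03,0,0.5],[-0.05,0,-0.05,0,-0.06,0,0.5],[-0.05,0,-0.05,0,-0.06,0,0.5]]]'; python3 -c "
from cell import status
print(status.observe()['torque'])"
python3 -m pendant '[[[0,0,0,0,-0.03,0,0.5],[0,0,0,0,-0.05,0,0.5],[0,0,0,0,-0.05,0,0.5]]]'; python3 -c "
from cell import status
print(status.observe()['torque'])"; done
```

```text
time: 5.3
tool_pos: [0.4839, -0.1571, 0.0517]
tool_rot: [-1.568, -0.002, 0.15]
contact_force: [3.5, 8.3, 1.6]
opening: 0.0138
[ 1.47790594 -0.49012723 -0.08408089]
time: 5.6
tool_pos: [0.4839, -0.1572, 0.0517]
tool_rot: [-1.568, -0.002, 0.198]
contact_force: [3.0, 7.8, 1.3]
opening: 0.0142
[ 1.41063178 -0.49553045 -0.68377006]
```

The z moment jumped to -0.68 Nm past yaw 0.15 rad, which is the end stop. I'll push slightly more, then release, rise and look.

```bash
python3 -m pendant '[[[0,0,0,0,-0.02,0,0.5],[0,0,0,0,-0.03,0,0.5],[0,0,0,0,-0.03,0,0.5]]]'; python3 -c "
from cell import status
print(status.observe()['torque'])"
python3 -m pendant '[[[0,0,0,0,0,0,5],[0,0,0,0,0,0,5],[0,0,0,0,0,0,5],[0,0,0,0,0,0,5],[0,0,0,0,0,0,5],[0,-3,0,0,0,0,5],[0,-6,0,0,0,0,5],[0,-11,0,0,0,0,5],[0,-15,0,0,0,0,5],[0,-15,20,0,0,0,9.18],[0,-15,20,0,0,0,9.18],[0,-15,20,0,0,0,9.18],[0,-15,20,0,0,0,9.18],[0,-15,42,0,0,0,9.18],[0,-15,42,0,0,0,9.18],[0,-15,42,0,0,0,9.18],[0,-15,42,0,0,0,9.18],[0,-15,42,0,0,0,9.18],[0,-15,42,0,0,0,9.18],[0,-15,42,0,0,0,9.18]]]'
python3 - <<'E'
from h import *
go([.508,.269,.12],15.6)
c=load("top","t1.npz");P=cloud(c)
def rect(name,box,lo,hi):
    x0,y0,x1,y1=box;p=P[y0:y1,x0:x1].reshape(-1,3);p=p[(p[:,2]>lo)&(p[:,2]<hi)]
    r=cv2.minAreaRect(p[:,:2].astype(np.float32)*1000);print(name,len(p),np.round(r[0],1),np.round(r[1],1),round(r[2],1))
rect("chuck",(310,182,380,268),.02,.037)
rect("knob",(325,220,370,262),.062,.085)
save(c,305,180,385,270,6,"pics/t1.png")
E
```

```text
time: 5.9
tool_pos: [0.4841, -0.1572, 0.0518]
tool_rot: [-1.568, -0.003, 0.227]
contact_force: [3.5, 8.7, 1.5]
opening: 0.0147
[ 1.46394562 -0.57562567 -0.69910781]
time: 7.9
tool_pos: [0.3872, 0.2497, 0.2016]
tool_rot: [-1.571, 0.0, 0.231]
contact_force: [-0.6, 0.1, 0.5]
opening: 0.0918
[12.2   8.16 -0.88] [ 0.0005 -0.0414 -0.0003]
chuck 1887 [ 525.3 -152.2] [159.9  90.5] 8.3
knob 127 [ 482.9 -158.9] [41.8 15. ] 8.5
```

View pics/t1.png

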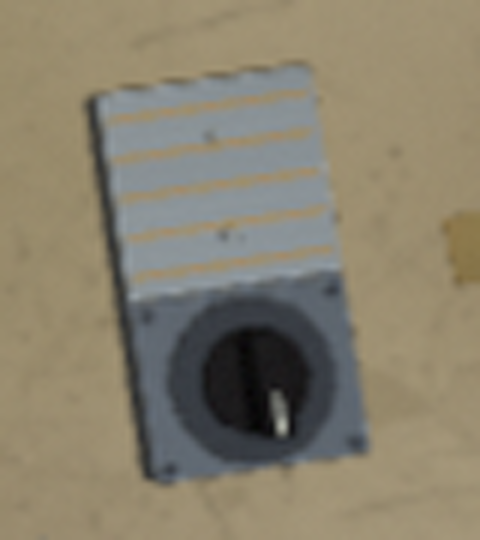

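The knob is off: the bar at (262,385) lies along the chuck axis (8.5° against 8.3–8.6°), with the white line (280,415) at the chuck's -x end. Next, the die.

```bash
python3 -m pendant '[[[12.2,0,-0.9,0,-0.041,0,9.18],[12.2,0,-0.9,0,-0.041,0,9.18],[12.2,0,-0.9,0,-0.041,0,9.18],[12.2,8.2,-0.9,0,-0.041,0,9.18],[12.2,8.2,-0.9,0,-0.041,0,9.18],[12.2,8.2,-0.9,0,-0.041,0,9.18],[12.2,8.2,-0.9,0,-0.041,0,9.18]]]'
python3 - <<'E'
from h import *
go([.508,.269,.004],15.6)
c=load("scene","s3.npz");save(c,130,160,260,260,5,"pics/s3.png")
E
```

```text
time: 8.65
tool_pos: [0.5089, 0.2677, 0.1203]
tool_rot: [-1.571, 0.0, 0.269]
contact_force: [0.4, 0.0, 1.1]
opening: 0.0918
[-0.05 11.63  0.15] [ 0.0001 -0.0034 -0.0002]
```

View pics/s3.png

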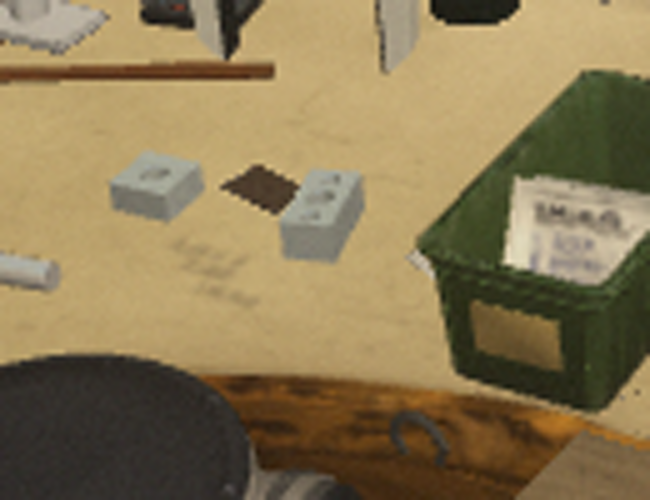

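The long die with three holes is at (320,210) and the short die at (155,185). The open fingers straddle the long die from above. Next I descend and grip.

```bash
python3 -m pendant '[[[0,5,0.15,0,0,0,9.18],[0,9,0.15,0,0,0,9.18],[0,11,0.15,0,0,0,9.18],[0,11.6,0.15,0,0,0,9.18],[0,11.6,0.15,0,0,0,9.18],[0,11.6,0.15,0,0,0,9.18],[0,11.6,0.15,0,0,0,2.5],[0,11.6,0.15,0,0,0,2.5],[0,11.6,0.15,0,0,0,2.5],[0,11.6,0.15,0,0,0,2.5],[0,11.6,0.15,0,0,0,2.5],[0,11.6,0.15,0,0,0,2.5],[0,11.6,0.15,0,0,0,2.5],[0,11.6,0.15,0,0,0,2.5],[0,11.6,0.15,0,0,0,2.5],[0,11.6,0.15,0,0,0,2.5],[0,11.6,0.15,0,0,0,2.5],[0,11.6,0.15,0,0,0,2.5]]]' 40
```

```text
time: 10.5
tool_pos: [0.5078, 0.2704, 0.0037]
tool_rot: [-1.571, -0.0, 0.271]
contact_force: [0.9, 0.9, -1.3]
opening: 0.0315
```

```bash
python3 -m pendant '[[[0,-2,0,0,0,0,2.5],[0,-6,0,0,0,0,2.5],[0,-10,0,0,0,0,2.5],[0,-14,0,0,0,0,2.5],[0,-18,0,0,0,0,2.5],[0,-18,0,0,0,0,2.5],[0,-18,0,0,0,0,2.5],[0,-18,0,0,0,0,2.5]]]'
python3 - <<'E'
from h import *
go([.561,-.1463,.184],8.45)
c=load("scene","s4.npz");save(c,130,80,260,200,5,"pics/s4.png")
E
```

```text
time: 11.3
tool_pos: [0.5066, 0.2698, 0.1816]
tool_rot: [-1.571, 0.004, 0.271]
contact_force: [-0.2, -0.1, -4.4]
opening: 0.0319
[ -5.88  -0.2  -41.55] [ 0.0006  0.1231 -0.0042]
```

View pics/s4.png

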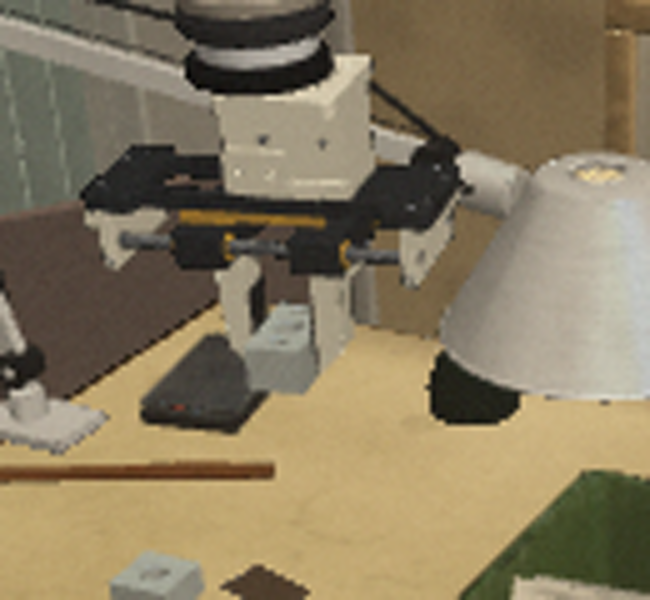

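The die is held level between the fingers at (285,350). Now I carry it over the bin.

```bash
python3 -m pendant '[[[-0.5,0,-3.5,0,0.01,0,2.5],[-1,0,-7,0,0.02,0,2.5],[-1.5,0,-10.5,0,0.03,0,2.5],[-2,0,-14,0,0.04,0,2.5],[-2.5,0,-17.5,0,0.05,0,2.5],[-3,0,-21,0,0.06,0,2.5],[-3.5,0,-24.5,0,0.07,0,2.5],[-4,0,-28,0,0.08,0,2.5],[-4.5,0,-31.5,0,0.09,0,2.5],[-5,0,-35,0,0.1,0,2.5],[-5.5,0,-38.5,0,0.115,0,2.5],[-5.88,0,-41,0,0.123,0,2.5],[-5.88,0,-41.55,0,0.123,0,2.5],[-5.88,0,-41.55,0,0.123,0,2.5],[-5.88,0,-41.55,0,0.123,0,2.5],[-5.88,0,-41.55,0,0.123,0,2.5]]]'
python3 - <<'E'
from h import *
c=load("scene","s5.npz");save(c,270,110,410,260,4,"pics/s5.png")
go([.561,-.1463,.085],8.45)
c=load("top","t5.npz");save(c,270,130,410,260,5,"pics/t5.png")
E
```

```text
time: 12.95
tool_pos: [0.562, -0.1444, 0.1833]
tool_rot: [-1.57, 0.001, 0.149]
contact_force: [0.2, 0.5, -3.7]
opening: 0.0317
[-0.14  9.86 -0.18] [-0.0006  0.0019 -0.0004]
```

View pics/s5.png

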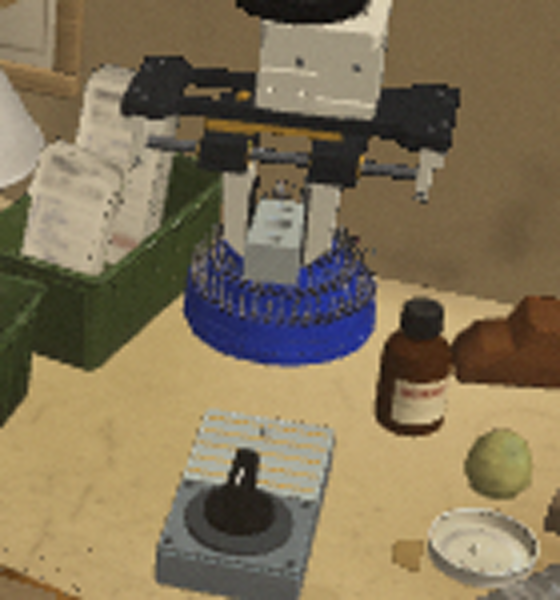

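The die is over the chuck, at (275,240) in the scene crop, and the knob's white line at (243,455) faces the robot side. Next I lower it part-way and measure the die in the hand.

```bash
python3 -m pendant '[[[-0.1,3,-0.2,0,0,0,2.5],[-0.1,6,-0.2,0,0,0,2.5],[-0.1,8.5,-0.2,0,0,0,2.5],[-0.1,9.9,-0.2,0,0,0,2.5],[-0.1,9.9,-0.2,0,0,0,2.5],[-0.1,9.9,-0.2,0,0,0,2.5],[-0.1,9.9,-0.2,0,0,0,2.5],[-0.1,9.9,-0.2,0,0,0,2.5]]]'
python3 - <<'E'
from h import *
from cell import status
s=status.observe();t=s["tool_pos"];R=Ro.from_euler("xyz",s["tool_rot"]).as_matrix();print(t)
c=load("scene","s6.npz")
# chuck frame from top camera; die extents in tool frame from scene cloud
p=(cloud(c).reshape(-1,3)-t)@R*1000
m=(abs(p[:,2])<14)&(p[:,1]>-20)&(p[:,1]<2)&(abs(p[:,0])<60);q=p[m]
f=q[q[:,0]<-15];print("front face x",np.percentile(f[:,0],[1,5,25,50,75]),len(f))
tp=p[(abs(p[:,2])<14)&(p[:,0]>-28)&(p[:,0]<-12)&(p[:,1]>-30)&(p[:,1]<-15)];print("top y",np.median(tp[:,1]),len(tp))
# front face vertical edge z extents
ff=p[(p[:,0]<-26)&(p[:,0]>-36)&(p[:,1]>-18)&(p[:,1]<0)];print("z ext",np.percentile(ff[:,2],[2,50,98]))
# predicted die corners (die centre at TCP, tool frame)
C=np.array([[-30,y,z] for y in(-22.3,3.7) for z in(-16,16)])/1000
uv=proj(c,C@R.T+t);print(np.round(uv,1))
im=cv2.cvtColor(c["image"],cv2.COLOR_RGB2BGR)
x0,y0,k=300,160,8
b=cv2.resize(im[y0:y0+75,x0:x0+80],None,fx=k,fy=k,interpolation=cv2.INTER_CUBIC)
for u,v in uv: cv2.circle(b,(int((u+.5-x0)*k),int((v+.5-y0)*k)),3,(0,0,255),-1)
# predicted dowel tips and die hole rims (top)
a=np.radians(8.45);ch=np.array([.5254,-.1519,0]);A=np.array([[np.cos(a),-np.sin(a)],[np.sin(a),np.cos(a)]])
for x in(16,56):
    w=ch.copy();w[:2]+=A@[x/1000,0];w[2]=.04
    u,v=proj(c,w);cv2.circle(b,(int((u+.5-x0)*k),int((v+.5-y0)*k)),3,(0,255,0),-1)
for x in(-20,20):
    u,v=proj(c,R@[x/1000,-.0223,0]+t);cv2.circle(b,(int((u+.5-x0)*k),int((v+.5-y0)*k)),3,(255,0,255),-1)
cv2.imwrite("pics/s6.png",b)
E
```

```text
time: 13.85
tool_pos: [0.5623, -0.148, 0.086]
tool_rot: [-1.572, -0.002, 0.148]
contact_force: [0.1, -0.3, -4.1]
opening: 0.0316
[ 0.56226834 -0.14798522  0.08596012]
front face x [-33.61432636 -33.13464783 -30.86529368 -29.87664344 -28.54696385] 84
top y -22.224840600271087 41
z ext [-15.61237203   0.43014105 293.70323879]
[[341.8 205.8]
 [329.1 203.8]
 [340.9 214.3]
 [328.4 212.3]]
```

View pics/s6.png

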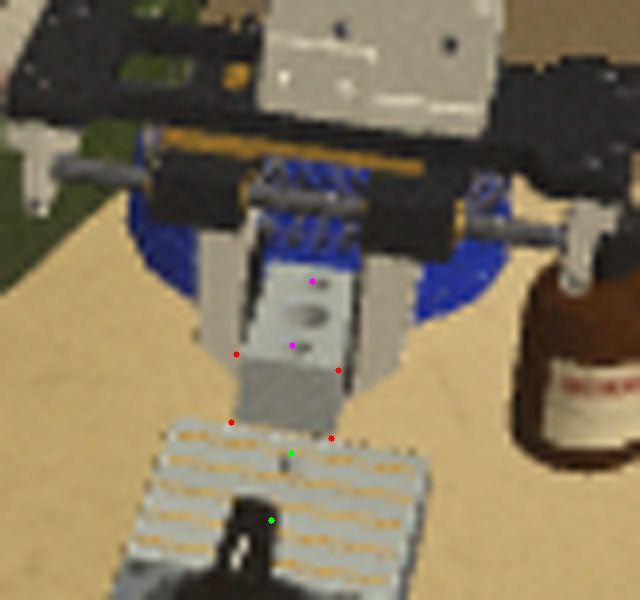

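The red points are die corners predicted from the tool pose. They lie about 1 px left of the die seen at (295,390). The green predicted pins lie about 1 px right of the far pin seen at (285,460). The cameras therefore disagree slightly, so I'll compare die and chuck within the scene camera.

```bash
python3 - <<'E'
from h import *
from cell import status
s=status.observe();t=s["tool_pos"];R=Ro.from_euler("xyz",s["tool_rot"]).as_matrix()
# chuck as seen by scene camera (cloud of top face), averaged over three stored frames
for f in("scene0","s1","s5"):
    c=dict(np.load(f+".npz"));P=cloud(c)[195:275,295:375].reshape(-1,3);q=P[(P[:,2]>.026)&(P[:,2]<.037)&(P[:,0]<.64)]
    r=cv2.minAreaRect(q[:,:2].astype(np.float32)*1000);print(f,len(q),np.round(r[0],1),np.round(r[1],1),round(r[2],1))
a=np.radians(8.45);ex=np.array([np.cos(a),np.sin(a)])
# pins: top rays
c=load("top")
uv=np.array([[165,98],[178,187]])/5.5+[310,185]-.5
w=onz(c,uv[:,0],uv[:,1],.04)*1000;print("top pins",np.round(w,1),"mid",w.mean(0),np.linalg.norm(w[0]-w[1]))
# scene
c=dict(np.load("s6.npz"))
far=np.array([285,457])/8+[300,160]-.5;w=onz(c,far[0],far[1],.04)[:2]*1000;print("far pin scene",w,"-> mid",w-20*ex)
h=np.array([[318,284],[303,348]])/8+[300,160]-.5
w=onz(c,h[:,0],h[:,1],t[2]+.0223)*1000;print("holes scene",np.round(w,1),"mid",w.mean(0)," tcp",t*1000)
p=(cloud(c).reshape(-1,3)-t)@R*1000
ff=p[(p[:,0]<-24)&(p[:,0]>-38)&(p[:,1]>-21)&(p[:,1]<2)&(abs(p[:,2])<28)];print("die z ext",np.percentile(ff[:,2],[1,3,50,97,99]),len(ff))
E
```

```text
scene0 909 [ 487.8 -171.7] [258.  135.1] 27.7
s1 910 [ 487.3 -172.9] [260.2 138.6] 29.6
s5 938 [ 488.6 -171.1] [258.1 135.1] 27.8
top pins [[ 579.5 -140.7   40. ]
 [ 540.6 -146.    40. ]] mid [ 560.06556829 -143.32716524   40.        ] 39.29146458938953
far pin scene [ 577.84268841 -142.30032928] -> mid [ 558.05979891 -145.2392548 ]
holes scene [[ 581.6 -147.   108.1]
 [ 542.8 -154.3  108.1]] mid [ 562.21083484 -150.62248233  108.08766881]  tcp [ 562.12359621 -147.97286714   85.78766881]
die z ext [-16.92614146 -15.9730259   -1.2014462   13.68194513  14.85483831] 100
```

```bash
python3 - <<'E'
from h import *
for f in("scene0","s1","s5"):
    c=dict(np.load(f+".npz"));P=cloud(c)
    m=((P[...,2]>.024)&(P[...,2]<.038)).astype(np.uint8);m[:195]=0;m[275:]=0;m[:,:295]=0;m[:,375:]=0
    m=cv2.morphologyEx(m,cv2.MORPH_OPEN,np.ones((3,3)))
    n,l,st,_=cv2.connectedComponentsWithStats(m);i=1+st[1:,4].argmax();q=P[l==i]
    r=cv2.minAreaRect(q[:,:2].astype(np.float32)*1000);print(f,len(q),st[i],np.round(r[0],1),np.round(r[1],1),round(r[2],1))
c=dict(np.load("s6.npz"));im=cv2.cvtColor(c["image"],cv2.COLOR_RGB2BGR)
t=dict(np.load("t1.npz"));jm=cv2.cvtColor(t["image"],cv2.COLOR_RGB2BGR)
f=lambda x:cv2.resize(cv2.convertScaleAbs(x,alpha=1.5,beta=-90),(400,400),interpolation=cv2.INTER_NEAREST)
cv2.imwrite("pics/pins.png",np.hstack([f(im[205:230,322:347]),f(jm[194:224,325:355])]))
E
```

```text
scene0 916 [309 212  45  43 916] [ 524.7 -152.3] [164.1  89. ] 8.3
s1 919 [310 212  44  43 919] [ 522.7 -152.7] [163.2  89. ] 8.3
s5 956 [310 212  44  43 956] [ 524.7 -152.3] [161.6  89.1] 8.5
```

View pics/pins.png

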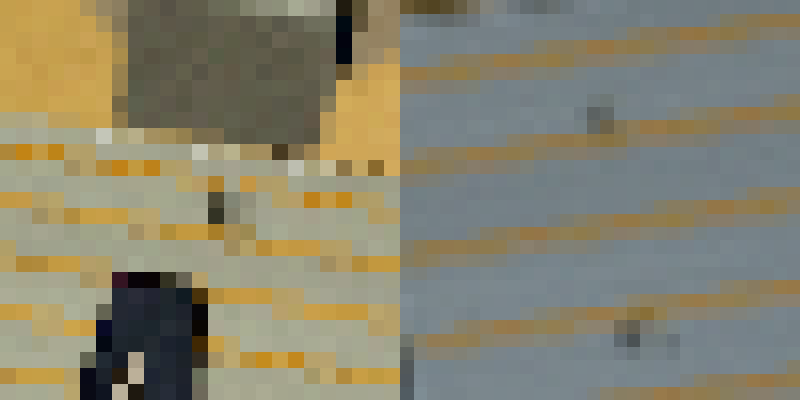

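Both views show only each pin's shaded left side, at (215,205) in the left panel and (600,115) and (630,335) in the right. The true pin centres are therefore about 1 px to the right. The chuck box in the scene camera, the pins, and the knob contact forces all agree that the die should shift about -1.3 mm in x and +2.7 mm in y.

```bash
python3 -m pendant '[[[-0.09,0,0.15,0,0,0,2.5],[-0.09,0,0.29,0,0,0,2.5],[-0.09,0.8,0.29,0,0,0,2.5],[-0.09,1.6,0.29,0,0,0,2.5],[-0.09,2.2,0.29,0,0,0,2.5],[-0.09,2.7,0.29,0,0,0,2.5],[-0.09,2.7,0.29,0,0,0,2.5],[-0.09,2.7,0.29,0,0,0,2.5],[-0.09,2.7,0.29,0,0,0,2.5],[-0.09,2.7,0.29,0,0,0,2.5]]]'
python3 - <<'E'
from h import *
from cell import status
go([.5608,-.1453,.054],8.45)
s=status.observe();t=s["tool_pos"];R=Ro.from_euler("xyz",s["tool_rot"]).as_matrix()
D=[]
for i in range(3):
    c=load("scene","s7.npz");P=cloud(c);p=(P.reshape(-1,3)-t)@R*1000
    ff=p[(p[:,0]<-24)&(p[:,0]>-38)&(p[:,1]>-21)&(p[:,1]<-1)&(abs(p[:,2])<26)]
    f=p[(abs(p[:,2])<12)&(p[:,1]>-19)&(p[:,1]<0)&(p[:,0]<-24)&(p[:,0]>-38)]
    tp=p[(abs(p[:,2])<12)&(abs(p[:,0])<27)&(p[:,1]>-30)&(p[:,1]<-18)]
    D.append([np.percentile(ff[:,2],[2,98]).mean(),np.median(f[:,0])+30,np.median(tp[:,1])])
print("scene die offset in tool (z,x) and top y mm",np.round(D,1))
save(c,290,165,390,265,6,"pics/s7.png")
E
```

```text
time: 14.9
tool_pos: [0.5605, -0.1452, 0.0581]
tool_rot: [-1.571, -0.001, 0.148]
contact_force: [0.7, 0.8, -4.0]
opening: 0.0316
[ 0.03  0.41 -0.02] [0.0003 0.0003 0.0007]
scene die offset in tool (z,x) and top y mm [[ -1.5   0.1 -21.8]
 [ -1.1   0.1 -22.3]
 [ -1.5   0.5 -22.1]]
```

View pics/s7.png

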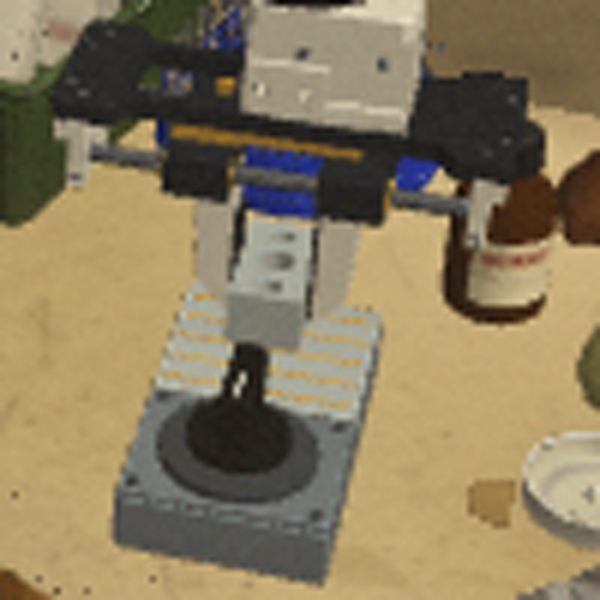

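The die hangs level at (268,285) over the pin half of the chuck, clear of the face. In the scene camera it sits within about 1 mm of the chuck's pin midpoint. One last small lowering of 4 mm.

```bash
python3 -m pendant '[[[-0.02,0.2,-0.02,0,0,0,2.5],[-0.02,0.4,-0.02,0,0,0,2.5],[-0.02,0.4,-0.02,0,0,0,2.5],[-0.02,0.4,-0.02,0,0,0,2.5],[-0.02,0.4,-0.02,0,0,0,2.5],[-0.02,0.4,-0.02,0,0,0,2.5]]]'
python3 - <<'E'
from h import *
go([.5606,-.1454,.054],8.45)
c=load("top","t8.npz");P=cloud(c)
for name,(x0,y0,x1,y1),lo,hi in(("short",(108,222,138,252),.010,.04),("bin",(212,175,278,282),.07,.1),("bottle",(355,142,388,174),.03,.12)):
    p=P[y0:y1,x0:x1].reshape(-1,3);p=p[(p[:,2]>lo)&(p[:,2]<hi)];r=cv2.minAreaRect(p[:,:2].astype(np.float32)*1000);print(name,np.round(r[0],1),np.round(r[1],1),round(r[2],1))
E
```

```text
time: 15.65
tool_pos: [0.5601, -0.1453, 0.0537]
tool_rot: [-1.571, -0.0, 0.148]
contact_force: [-1.5, 0.4, -3.7]
opening: 0.0319
[ 0.05 -0.03 -0.01] [-0.0001  0.0002  0.0001]
short [495.2 382.4] [40.1 40.6] 5.1
bin [524.7  79. ] [131.5 232.1] 90.0
bottle [ 686.3 -214.8] [46.7 41.1] 24.9
```

Everything else is where it was, so I hand in.

```bash
python3 -c "
from cell import robot
print(robot.hand_in())"
```

```text
the job is handed in; nothing more can be done
None
```

The job is handed in at about 15.7 s. The knob was turned anticlockwise onto its stop first, then the long die was carried over the bin and is now held above the chuck's pins.

- **Knob:** It reached the end stop, with the twisting moment jumping to -0.7 Nm. Afterwards the bar lay at 8.5°, against the chuck's 8.3–8.6°, with the white line at the chuck's -x end.
- **Die:** It was gripped at 40 N and is held level. Its underside is at about 50 mm, roughly 10 mm above the pin tips. The tool is within about 1 mm of my estimate of the point midway between the pins.
- **Wrist force:** The readings stayed under 10 N on the knob and showed only the die's weight while it was carried, with no sign of contact.
- **Other objects:** The bin, bottle and short die were unmoved to within 1 mm.
- **What disagreed:** The two cameras and the tool position differed by 1–3 mm in y, and only the pins' shaded sides could be seen. I corrected for this using the scene camera's view of the chuck and the knob contact. I did not look straight down through the holes onto the pins, so the hole alignment is estimated to about 1–1.5 mm.

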